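# Lid a soak pot and take off the transit cover

### The job

The nested pair of lids on the green block belongs on the pot that holds the eight-sided brass hub. Carry the pair over together, lower it (do not drop it) until the inner lid is fully seated on that pot, then lift the blue outer lid off alone, leaving the inner lid seated and undisturbed, and finish still holding the outer lid level and at rest in the gripper, higher than the top of the inner lid's knob and touching nothing else. Leave the other pot open and every bystander where it is.

Things in the scene. Friction and masses are not known exactly. Their poses are not given: they have to be found in the camera images.
- block: Fixed green plastic block, 120 x 120 x 50 mm high, on which the nested lids stand at the start. Origin: centre of its underside.
- pot_a: Grey round soak pot, bolted to the table: outside diameter 76, mouth (inside) diameter 60, rim 60 mm above the table, inside depth 50; square dark foot plate 100 x 100, 6 mm thick. Origin: centre of its underside, on the table; z up. Holds either the hub or the blank.
- pot_b: The second grey pot, identical to pot_a; holds the other of the two.
- hub: Eight-sided brass hub, 40 mm across, 26 mm high, loose inside one of the two pots, which is the pot to cover. Origin: centre of its underside. It never needs touching.
- blank: Round white plastic blank, diameter 36, 26 mm high, loose inside the other pot, which stays open. Origin: centre of its underside.
- inner_lid: Steel inner lid, 0.2 kg. Origin: centre of underside, z up. Plug of diameter 56 (z 0 to 14 mm, lower edge chamfered), flange of diameter 76 (z 14 to 19), central round knob (z 19 to 90). At the start it stands on its plug on the block. Seated on a pot: plug in the mouth, flange on the rim, origin on the pot's axis, 46 mm above the pot's origin.
- knob_top (a point): Centre of the top of the inner lid's round knob (diameter 18, top 28 mm black), 90 mm above the inner lid's origin. The knob stands up through the outer lid's bore; nested, its top 36 mm show above the collar. Lifting by the knob carries the outer lid too, because the flange bears under it.
- outer_lid: Blue outer lid, 0.15 kg. Origin: centre of its open underside, z up. Skirt of diameter 94 outside, 88 inside (z 0 to 15 mm), flat top (z 15 to 20), round collar (z 20 to 50), a 24 mm bore through collar and top. Nested, it lies loose on the inner lid's flange, origin 4 mm above the inner lid's, with 3 mm play round the knob.
- collar_top (a point): Centre of the top of the outer lid's collar (outside diameter 44, 30 mm tall above the flat top), 50 mm above the outer lid's origin. Gripped by the outside of the collar, the outer lid lifts straight off and leaves the inner lid behind; its skirt clears the knob when 86 mm higher than nested.
- gauge_block: Bystander: steel gauge block, 35 x 70 x 20 mm, lying loose. Origin: centre of its underside.
- brush: Bystander: small hand brush lying on the table. Origin: on its underside.
- wrench: Bystander: steel wrench lying on the table. Origin: on its underside.
- cleaner: Bystander: closed bottle, diameter 60, 150 mm high. Origin: centre of its underside.
- setting_ring: Bystander: dark steel ring, outside diameter 70, 18 mm high. Origin: centre of its underside.
- ref_ball: Bystander: red reference ball on a post with a round dark foot of diameter 56, 82 mm high. Origin: centre of its underside.
Not all that is in view belongs to the job. Several things have the shape of the outer_lid; the one meant has the colours described above.

How it is judged:
By the outcome, as a careful person would: the job done as asked, in the order asked, and still so for the second after the job is handed in, while the arm keeps its last pose, push and grip.
It also fails if it takes over 51 s, if anything falls off the work surface, if the arm or the gripper's body presses on something with over 40 N, if the wrist force passes 120 N, or if a joint passes its speed limit or range.

### The arm

A 7-joint arm with a two-finger parallel gripper is mounted at the origin on the work surface. World frame = base frame: x ahead of the robot, y to its left, z up, the work surface at z = 0. Lengths are in m, angles in rad, forces in N, time in s.
With the tool pointing down it reaches from about 0.4 to 0.85 m from the base axis. Payload 10.4 kg.
Tool frame: the origin (TCP) lies on the centre line of the jaws, within the pads' length; the fingertips stand r.tip_extent ahead of it and the grasp point (between the pads) lies 8 mm behind it (r.tip_extent is the distance from the TCP to the fingertips, in m); z points along the fingers, y is the direction in which the jaws open and shut (so a half turn about z gives the same grasp; the last joint's range is limited). The gripper opens to 87 mm and grips with 3 to 60 N. Pads are 19 mm wide; open, the fingers measure 117 mm over their backs; the gripper's body (75 mm by 190 mm) begins 51 mm behind the grasp point.
Start: joints at [1.325, 0.332, -0.065, 1.46, 0.022, 1.35, -0.088], TCP at [0.138, -0.61, 0.234] pointing down, gripper open.
Joint ranges: [-2.6, 2.6], [-0.5, 2.12], [-1.47, 1.34], [0.16, 2.42], [-1.27, 4.41], [0.06, 2.06], [-2.6, 2.6]. Speed limits (rad/s): [2.22, 2.22, 2.79, 2.79, 3.14, 3.14, 3.14].

### API

Orientations are given as a unit quaternion [x, y, z, w].
In Python, from bench import r gives the robot as it stands.
- The arm moves only by the shell command python3 -m jog 'ROWS' [FORCE]. ROWS is JSON, a list of rows, each a list of 7 numbers: the shift along the tool's x, y, z in cm, then the turn, a rotation vector about the tool's x, y, z in rad, then the opening, from -1 (shut) to 1 (fully open). In form: [[tx, ty, tz, wx, wy, wz, jaw], ...]. A call has 1 to 20 rows; each row shifts and turns the commanded pose from where the row before left it, along the tool's axes as they then stand; what a row does not reach is not made up. A row lasts 1/8 s, in which the tool goes at most 62.5 mm and 10.7 degrees, less where a joint would pass 70% of its speed; a pose out of reach is approached as far as the arm can. A call with a gripper value outside its range is refused whole. The fingers move at their own pace and stop on an object; FORCE is the grip in N (left out, the last holds). Time passes only in rows, so rows that do not move let the fingers close. It gives the time, the measured TCP pose, the force and the opening at its end, in the units of the state.
- r.read_state(): the state, without advancing time (a new reading comes with each control period).
- r.camera(name): name is "side" or "top" or "wrist"; returns a dict with "frame" (384x512x3 uint8, red, green, blue), "fx", "fy", "cx", "cy" (pixels), "camera_from_world" (4x4, takes a point from world to camera coordinates). Camera axes: x right, y down, z forward; pixel columns grow to the right and rows downward; lengths in m; the calibration is good to about 2 mm. The wrist camera is an equidistant fisheye: a pixel r from the principal point sees the ray r / f radians off the axis. A picture is of the moment at which its call begins. There is no depth.
- r.close_job(): hands the job in, once; it reports no verdict.
Trained networks look in a picture, given as the dict that the camera call returned (one of the last four; its "shot" number tells which), for a name from the list of things; names that differ only in an ending like _2 or _b are one class to them, and where a whole thing is asked for, a point or a joint stands for the part that bears it (a point fixed in the world has none). Each returns a list of dicts, best first, with "score" (0 to 1); they miss things now and then, are a little off and sometimes report something else, mostly with a low value. They report only what shows in the picture. A call takes as long as a camera call. They do not tell look-alikes from the thing itself.
- r.search_frame(picture, thing): "rect" ([left, top, right, bottom] in pixels, round what is visible of it).
The state is a dict: "time": time; "joint_positions": joint angles; "joint_vel": joint speeds; "joint_torque": joint torques, N m; "ee_pos": TCP position; "eef_rot": TCP orientation; "ft_force": force on the tool from outside, world axes, zero at the start; "torque": the same for the moment, N m; "width": finger opening in m.
Only numpy, scipy, OpenCV 4.12 (cv2) and the standard library are available. Lean on these libraries where they do the work, as an engineer would, in place of code of your own. Each camera call takes 0.05 s, during which the arm holds its last target.

## Working session

There is one attempt and no reset: what is moved stays moved. The work goes in short steps, Python scripts to look and compute and a shell command to move; the robot and the scene stay as the last step left them, time stands still between calls to the robot, and variables do not carry over. Pictures are saved under pics/ and viewed, and the job is handed in when it is done.

```bash
ls; mkdir -p pics; python3 - <<'E'
from bench import r
import cv2,pickle
s=r.read_state();print(s['time'],s['ee_pos'],s['eef_rot'],s['width'],r.tip_extent)
for n in ['side','top','wrist']:
    p=r.camera(n);cv2.imwrite(f'pics/{n}0.png',p['frame'][:,:,::-1])
    pickle.dump(p,open(f'{n}0.pkl','wb'))
    print(n,p['fx'],p['fy'],p['cx'],p['cy'],p['camera_from_world'].tolist() if hasattr(p['camera_from_world'],'tolist') else p['camera_from_world'])
    for t in ['block','pot_a','hub','blank','knob_top','collar_top','inner_lid','outer_lid']:
        print(t,[( [round(x) for x in d['rect']],round(d['score'],2)) for d in r.search_frame(p,t)[:4]])
E
```

```text
pics
0.0 [ 0.13799109 -0.60920545  0.23273692] [ 9.93801658e-01  1.11165485e-01 -1.14292354e-04 -6.97165410e-04] 0.08716922366395505 0.011
side 352.04995490763866 352.04995490763866 258.68524529560614 191.00321137793296 [[-0.7013170931264602, -0.7128390397041826, 0.0038520594843278765, 0.35538370271047187], [-0.5123873942382409, 0.5003338734497215, -0.6979435316016214, 0.3630456589572045], [0.49559408099209307, -0.49145347547089036, -0.7161424357857769, 0.9524161868535074], [0.0, 0.0, 0.0, 1.0]]
block [([284, 175, 328, 206], 0.74)]
pot_a [([217, 183, 256, 217], 0.79), ([183, 235, 220, 267], 0.58)]
hub [([196, 244, 207, 249], 0.54)]
blank []
knob_top []
collar_top [([244, 165, 273, 189], 0.83), ([335, 196, 362, 217], 0.82), ([295, 168, 319, 192], 0.81)]
inner_lid [([314, 132, 324, 153], 0.16)]
outer_lid [([294, 166, 324, 190], 0.82), ([308, 216, 333, 238], 0.66), ([335, 198, 364, 220], 0.65), ([248, 169, 270, 187], 0.65)]
top 417.9967558353962 417.9967558353962 260.04154586190003 190.83482201106622 [[0.012274160495280233, -0.9999207245721207, -0.0028088352214841574, -0.016323248764387
[... 531 characters left out ...]
([333, 203, 339, 209], 0.41)]
outer_lid [([284, 243, 314, 277], 0.97), ([326, 252, 360, 281], 0.92), ([318, 194, 348, 227], 0.7), ([286, 148, 314, 176], 0.6)]
wrist 297.3186396354542 297.3186396354542 255.4883291635364 189.1200043164654 [[0.2209240718542447, -0.9752908988924817, -0.00046584636752083257, -0.6232714818748897], [-0.9318578370885992, -0.21122646808100154, 0.2949988993853804, -0.03558608877733981], [-0.28780814083673983, -0.06473825545628527, -0.9554974789859882, 0.392194848621335], [0.0, 0.0, 0.0, 1.0]]
block []
pot_a []
hub []
blank []
knob_top []
collar_top [([0, 2, 23, 24], 0.9), ([34, 1, 84, 31], 0.59)]
inner_lid []
outer_lid [([0, 0, 23, 28], 0.67), ([32, 0, 82, 30], 0.63)]
```

```bash
python3 - <<'E'
import cv2
t=cv2.imread('pics/top0.png');s=cv2.imread('pics/side0.png')
cv2.imwrite('pics/topc.png',cv2.resize(t[130:310,130:390],None,fx=3,fy=3,interpolation=cv2.INTER_CUBIC))
cv2.imwrite('pics/sidec.png',cv2.resize(s[110:290,150:400],None,fx=3,fy=3,interpolation=cv2.INTER_CUBIC))
E
```

```text
(no output)
```

View pics/top0.png

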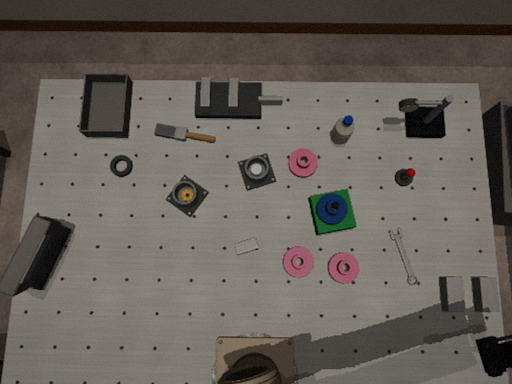

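View pics/topc.png

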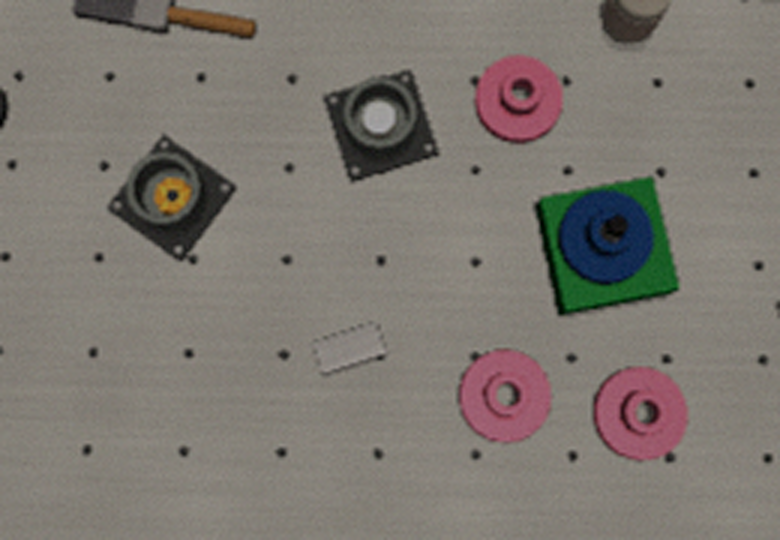

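View pics/sidec.png

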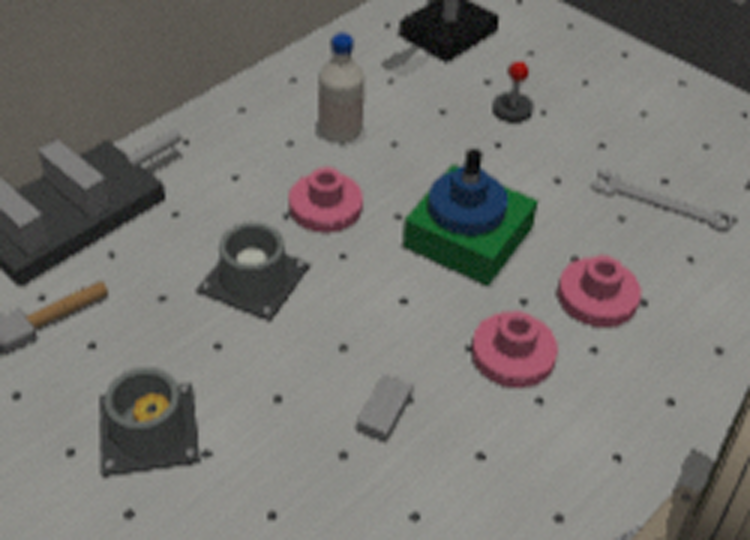

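Top view: blue pair on the green block at about (335,208), the hub pot at (186,195) with its brass hub, the blank's pot at (258,170). The pink ones are look-alikes. Next, coarse positions by fitting outlines.

```bash
cat > h.py <<'E'
import numpy as np,cv2,pickle
from scipy.optimize import least_squares
def proj(p,X,wrist=False):
    X=np.atleast_2d(X);T=np.array(p['camera_from_world']);c=X@T[:3,:3].T+T[:3,3]
    if wrist:
        th=np.arctan2(np.hypot(c[:,0],c[:,1]),c[:,2]);n=np.hypot(c[:,0],c[:,1])+1e-12
        return np.c_[p['cx']+p['fx']*th*c[:,0]/n,p['cy']+p['fy']*th*c[:,1]/n]
    return np.c_[p['cx']+p['fx']*c[:,0]/c[:,2],p['cy']+p['fy']*c[:,1]/c[:,2]]
def ray(p,u,v,wrist=False):
    T=np.array(p['camera_from_world']);x=(u-p['cx'])/p['fx'];y=(v-p['cy'])/p['fy']
    if wrist:
        th=np.hypot(x,y);d=np.array([np.sin(th)*x/(th+1e-12),np.sin(th)*y/(th+1e-12),np.cos(th)])
    else: d=np.array([x,y,1])
    return -T[:3,:3].T@T[:3,3],T[:3,:3].T@d
def atz(p,u,v,z,wrist=False):
    o,d=ray(p,u,v,wrist);return o+d*(z-o[2])/d[2]
def circ(x,y,z,R,n=72):
    a=np.linspace(0,2*np.pi,n,endpoint=False);return np.c_[x+R*np.cos(a),y+R*np.sin(a),np.full(n,z)]
E
python3 - <<'E'
from h import *
top=pickle.load(open('top0.pkl','rb'));side=pickle.load(open('side0.pkl','rb'))
# manual from crops
T=lambda cx,cy:(130+(cx+.5)/3-.5,130+(cy+.5)/3-.5)
S=lambda cx,cy:(150+(cx+.5)/3-.5,110+(cy+.5)/3-.5)
print('knob top',atz(top,*T(617,224),.14),'side',atz(side,*S(473,153),.14))
print('lid flat',atz(top,*T(606,236),.074),'side',atz(side,*S(468,199),.074))
print('potrim',atz(top,*T(163,187),.06),'side',atz(side,*S(143,397),.06))
c=np.mean([atz(top,*T(*q),.006) for q in [(165,136),(236,186),(181,260),(109,208)]],0);print('foot',c)
print('foot side corners', [atz(side,*S(*q),.006)[:2].round(3) for q in [(103,473),(199,463),(192,385)]])
print('blankpot',atz(top,*T(379,113),.06))
for n,q in [('bottle',(628,20)),('pink1',(519,98)),('pink2',(506,395)),('pink3',(641,413))]: print(n,atz(top,*T(*q),.02))
E
```

```text
knob top [ 0.49564221 -0.22602355  0.14      ] side [ 0.49972861 -0.22719437  0.14      ]
lid flat [ 0.49487816 -0.22640629  0.074     ] side [ 0.49472838 -0.22254252  0.074     ]
potrim [0.54272694 0.22412209 0.06      ] side [0.54416359 0.22476503 0.06      ]
foot [0.54267896 0.22346789 0.006     ]
foot side corners [array([0.533, 0.292]), array([0.474, 0.215]), array([0.556, 0.158])]
blankpot [0.62368149 0.00374469 0.06      ]
bottle [ 0.74188509 -0.26474712  0.02      ]
pink1 [ 0.6526937  -0.14558268  0.02      ]
pink2 [ 0.33803292 -0.12965701  0.02      ]
pink3 [ 0.32160661 -0.2670484   0.02      ]
```

```bash
python3 -m jog '[[2,-1.35,0,0,0,0,1],[4,-2.7,0,0,0,0,1],[4,-2.7,0,0,0,0,1],[4,-2.7,0,0,0,0,1],[4,-2.7,0,0,0,0,1],[4,-2.7,0,0,0,0,1],[4,-2.7,0,0,0,0,1],[4,-2.7,0,0,0,0,1],[4,-2.7,0,0,0,0,1],[4,-2.7,0,0,0,0,1],[3.4,-2.4,0,0,0,0,1],[2,-1.35,0,0,0,0,1],[0,0,0,0,0,0,1],[0,0,0,0,0,0,1]]' 20
cat > look.py <<'E'
import sys
from bench import r
from h import *
n=sys.argv[1]
s=r.read_state();print(s['time'],s['ee_pos'].round(4),s['eef_rot'].round(4),s['joint_positions'].round(2),s['ft_force'].round(1))
p=r.camera('wrist');pickle.dump(p,open(n+'.pkl','wb'))
T=np.array(p['camera_from_world']);print('cam',(-T[:3,:3].T@T[:3,3]).round(3))
cv2.imwrite(f'pics/{n}.png',cv2.resize(p['frame'][:,:,::-1],(768,576),interpolation=cv2.INTER_CUBIC))
for t in sys.argv[2:]: print(t,[(np.round(d['rect'],1).tolist(),round(d['score'],2)) for d in r.search_frame(p,t)[:3]])
E
python3 look.py w1 knob_top outer_lid collar_top
```

```text
time: 3.1
ee_pos: [0.4959, -0.2271, 0.2335]
eef_rot: [0.994, 0.111, -0.0, 0.0]
ft_force: [-0.3, 0.6, -0.3]
width: 0.0868
3.1 [ 0.4959 -0.2271  0.2335] [ 9.938e-01  1.111e-01 -2.000e-04  2.000e-04] [ 0.74  0.19 -0.45  1.65  0.08  1.32 -1.07] [-0.3  0.6 -0.3]
cam [ 0.575 -0.207  0.385]
knob_top [([249.9, 173.2, 269.4, 203.1], 0.63)]
outer_lid [([215.7, 133.8, 299.7, 217.5], 0.95), ([179.2, 0.0, 262.4, 66.9], 0.78), ([246.6, 169.5, 266.8, 203.7], 0.69)]
collar_top [([230.2, 251.6, 283.9, 305.8], 0.91), ([136.0, 221.3, 199.1, 261.2], 0.89), ([182.6, 0.2, 258.4, 67.0], 0.78)]
```

View pics/w1.png

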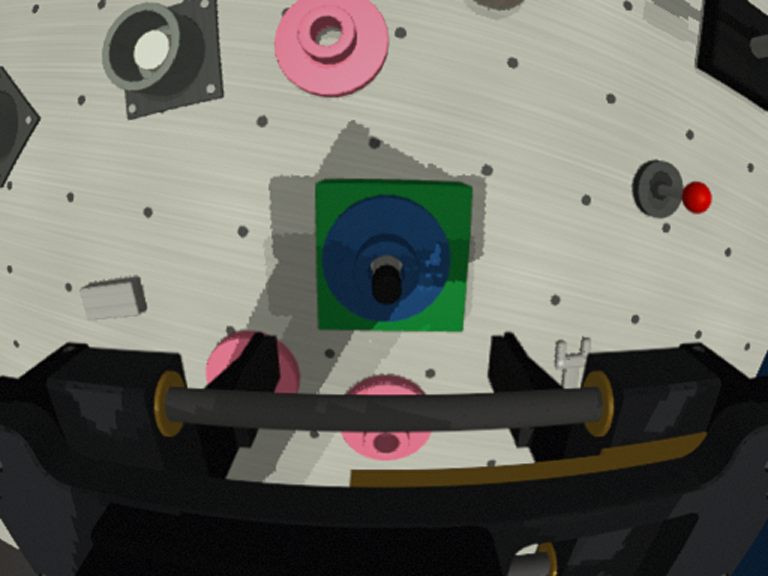

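```bash
cat > fit.py <<'E'
import sys
from h import *
# overlay model on wrist image: lids at (x,y,z0 inner)
def lid(p,x,y,z0,out,box,sc=5):
    f=cv2.resize(p['frame'][box[1]:box[3],box[0]:box[2],::-1],None,fx=sc,fy=sc,interpolation=cv2.INTER_CUBIC)
    f=cv2.convertScaleAbs(f,alpha=1.6,beta=20)
    for z,R,c in [(.09,.009,(0,0,255)),(.024,.047,(0,255,255)),(.054,.022,(0,255,0)),(.062,.009,(255,0,255))]:
        q=(proj(p,circ(x,y,z0+z,R),True)-box[:2]+.5)*sc-.5
        cv2.polylines(f,[np.round(q).astype(int)],True,c,1)
    cv2.imwrite(out,f)
E
python3 - <<'E'
from fit import *
p=pickle.load(open('w1.pkl','rb'))
k=lambda u,v:((u+.5)/1.5-.5,(v+.5)/1.5-.5)
print(atz(p,*k(386,290),.14,True),atz(p,*k(386,258),.074,True))
lid(p,.496,-.226,.05,'pics/f1.png',(200,110,320,230))
E
```

```text
[ 0.49815045 -0.22634184  0.14      ] [ 0.50089081 -0.22607568  0.074     ]
```

View pics/f1.png

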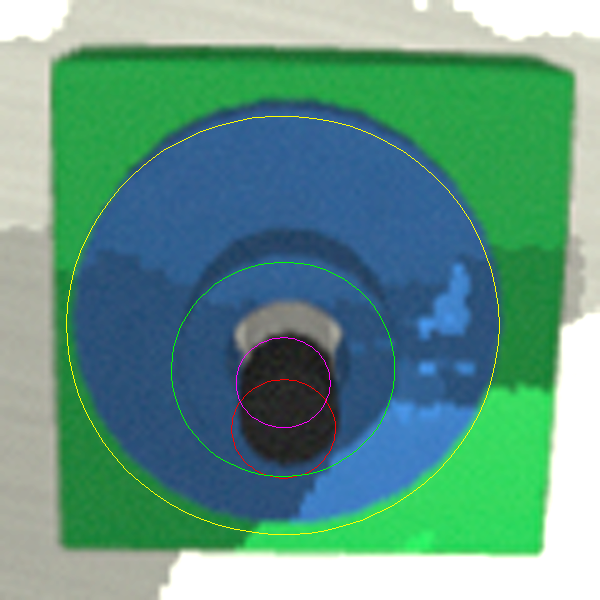

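```bash
python3 - <<'E'
from fit import *
p=pickle.load(open('w1.pkl','rb'))
lid(p,.4985,-.2275,.05,'pics/f2.png',(200,110,320,230))
E
```

```text
(no output)
```

View pics/f2.png

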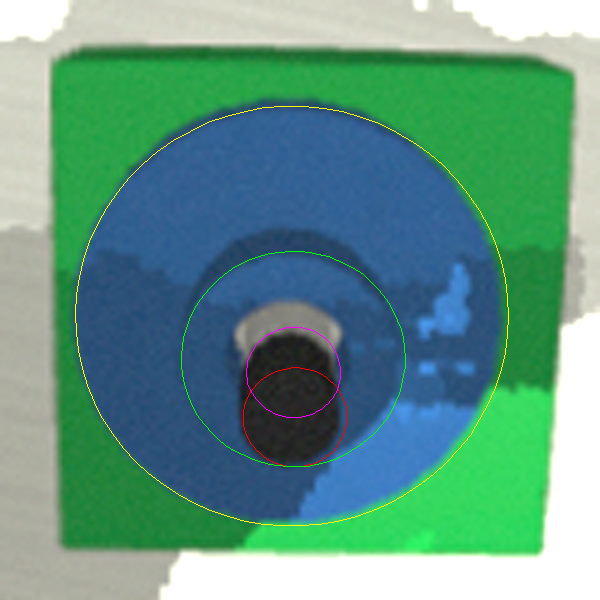

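```bash
python3 -m jog '[[-1.5,-2.3,0,0,0,0,1],[-3,-5,0,0,0,0,1],[-3,-5,0,0,0,0,1],[-1,-5,0,0,0,0,1],[4,-5,0,0,0,0,1],[4,-5,0,0,0,0,1],[4,-5,0,0,0,0,1],[4,-5,0,0,0,0,1],[4,-4,0,0,0,0,1],[3,-1.6,0,0,0,0,1],[0,0,0,0,0,0,1],[0,0,0,0,0,0,1]]'
python3 look.py w2 pot_a hub
```

```text
time: 4.8
ee_pos: [0.5401, 0.2173, 0.2334]
eef_rot: [0.994, 0.111, -0.0, 0.0]
ft_force: [0.2, -0.9, -0.5]
width: 0.087
4.8 [0.5401 0.2173 0.2334] [ 9.938e-01  1.109e-01 -3.000e-04  2.000e-04] [ 0.26  0.37 -0.9   1.54  0.29  1.37 -2.02] [ 0.2 -0.9 -0.5]
cam [0.62  0.237 0.385]
pot_a [([384.6, 104.1, 460.7, 176.7], 0.98), ([199.8, 105.4, 303.9, 207.7], 0.65)]
hub [([240.1, 144.7, 270.9, 182.1], 0.89), ([419.1, 128.5, 441.6, 153.4], 0.55)]
```

View pics/w2.png

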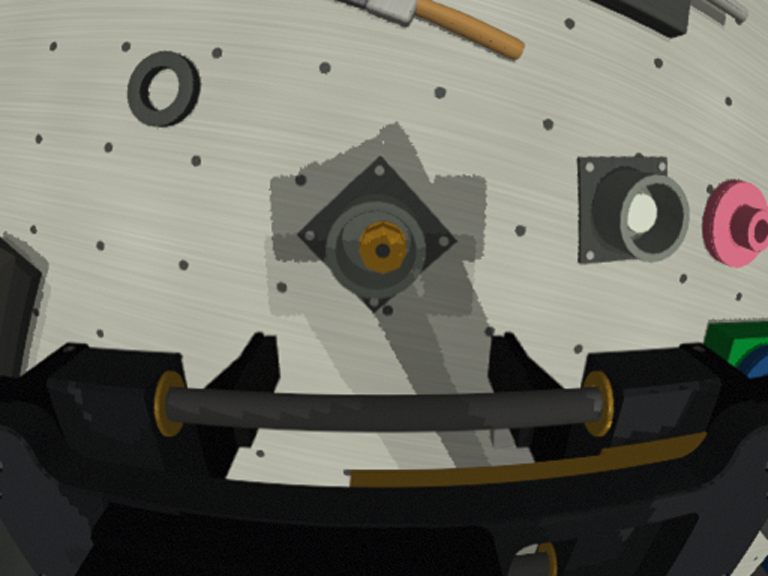

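```bash
cat > potf.py <<'E'
from h import *
def pot(p,x,y,out,box,sc=6):
    f=cv2.resize(p['frame'][box[1]:box[3],box[0]:box[2],::-1],None,fx=sc,fy=sc,interpolation=cv2.INTER_CUBIC)
    f=cv2.convertScaleAbs(f,alpha=1.8,beta=20)
    for z,R,c in [(.06,.038,(0,0,255)),(.06,.030,(0,255,255))]:
        q=(proj(p,circ(x,y,z,R),True)-box[:2]+.5)*sc-.5
        cv2.polylines(f,[np.round(q).astype(int)],True,c,1)
    cv2.imwrite(out,f)
E
python3 - <<'E'
from potf import *
p=pickle.load(open('w2.pkl','rb'))
pot(p,.545,.223,'pics/p1.png',(195,100,310,210))
E
```

```text
(no output)
```

View pics/p1.png

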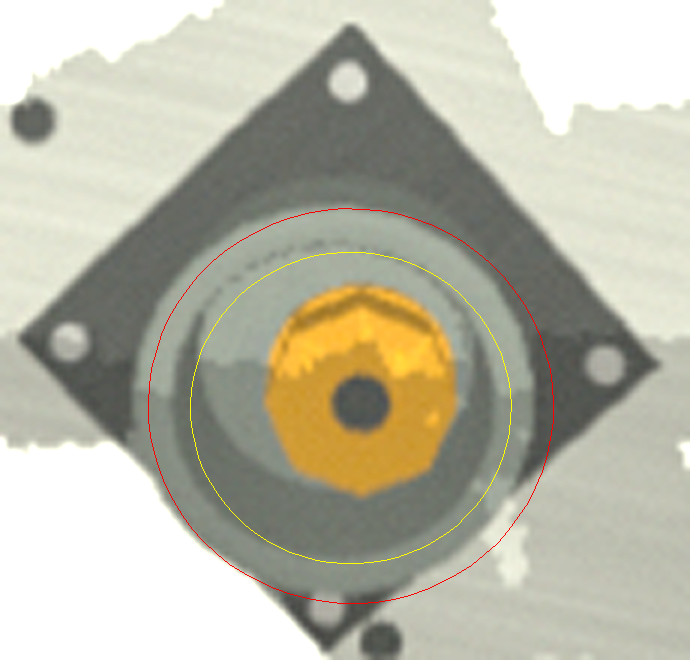

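```bash
python3 - <<'E'
from potf import *
p=pickle.load(open('w2.pkl','rb'))
pot(p,.5456,.226,'pics/p2.png',(195,100,310,210))
from bench import r
from scipy.spatial.transform import Rotation as R
s=r.read_state();Rm=R.from_quat(s['eef_rot']);print((Rm.inv().apply(np.array([.4985,-.2268,.2])-s['ee_pos'])*100).round(2))
E
```

```text
[-13.82  42.36   3.43]
```

View pics/p2.png

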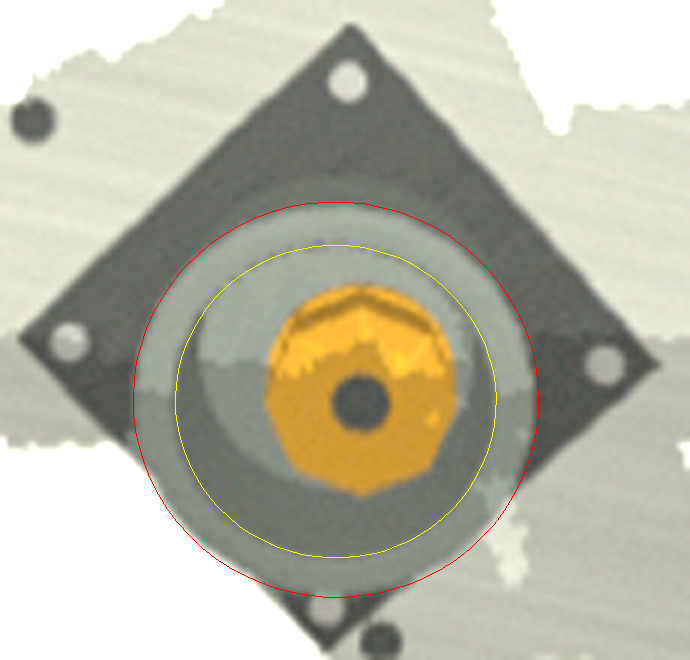

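```bash
python3 -m jog '[[-1,3,0,0,0,0,1],[-2,6,0,0,0,0,1],[-2,6,0,0,0,0,1],[-2,6,0,0,0,0,1],[-2,6,0,0,0,0,1],[-2,6,0,0,0,0,1],[-1.8,6,0,0,0,0,1],[-1,3.36,0,0,0,0,1],[0,0,0.4,0,0,0,1],[0,0,1,0,0,0,1],[0,0,2,0,0,0,1],[0,0,2,0,0,0,1],[0,0,1,0,0,0,1],[0,0,0,0,0,0,1],[0,0,0,0,0,0,1]]'
python3 look.py w3
```

```text
time: 6.82
ee_pos: [0.5002, -0.2216, 0.1703]
eef_rot: [0.994, 0.111, 0.0, 0.0]
ft_force: [0.6, -1.1, 0.4]
width: 0.0869
6.825 [ 0.5002 -0.2216  0.1703] [9.938e-01 1.114e-01 5.000e-04 3.000e-04] [ 0.93  0.28 -0.69  1.72  0.19  1.21 -1.16] [ 0.6 -1.1  0.4]
cam [ 0.579 -0.202  0.322]
```

View pics/w3.png

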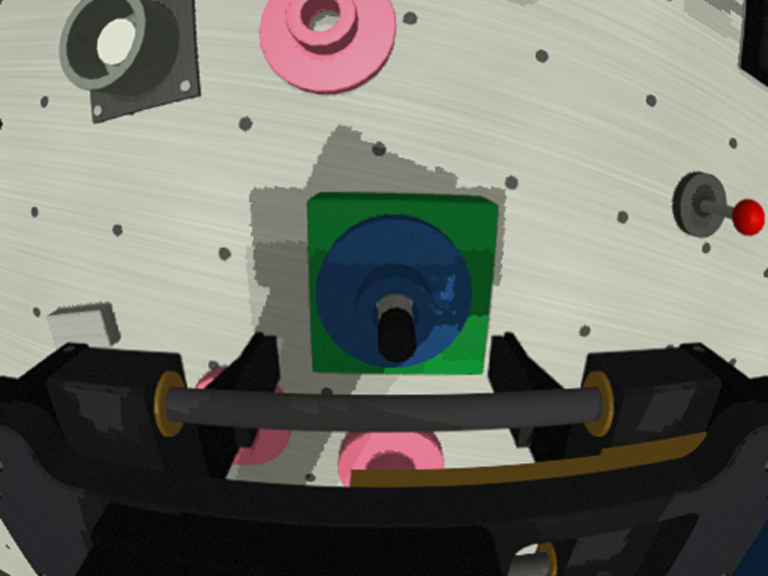

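```bash
python3 - <<'E'
from fit import *
p=pickle.load(open('w3.pkl','rb'))
lid(p,.4985,-.2268,.05,'pics/f3.png',(205,135,325,255))
E
```

```text
(no output)
```

View pics/f3.png

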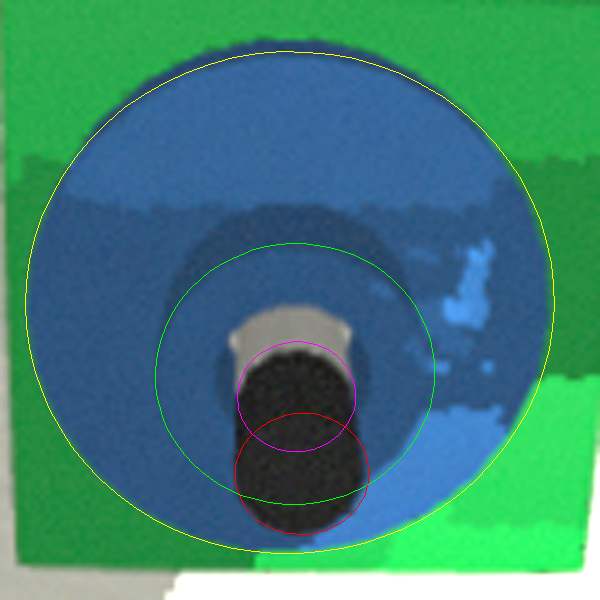

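```bash
python3 -m jog '[[-0.14,0.2,0,0,0,0,1],[-0.14,0.21,0,0,0,0,1],[0,0,1,0,0,0,1],[0,0,1.5,0,0,0,1],[0,0,1.5,0,0,0,1],[0,0,1,0,0,0,1],[0,0,0.1,0,0,0,1],[0,0,0,0,0,0,1],[0,0,0,0,0,0,1]]'
python3 look.py w4
```

```text
time: 8.0
ee_pos: [0.4983, -0.2266, 0.1191]
eef_rot: [0.994, 0.111, 0.0, 0.0]
ft_force: [-0.5, -0.1, 0.2]
width: 0.0868
8.0 [ 0.4983 -0.2266  0.1191] [9.938e-01 1.111e-01 4.000e-04 3.000e-04] [ 0.92  0.33 -0.67  1.78  0.23  1.11 -1.18] [-0.5 -0.1  0.2]
cam [ 0.577 -0.207  0.27 ]
```

View pics/w4.png

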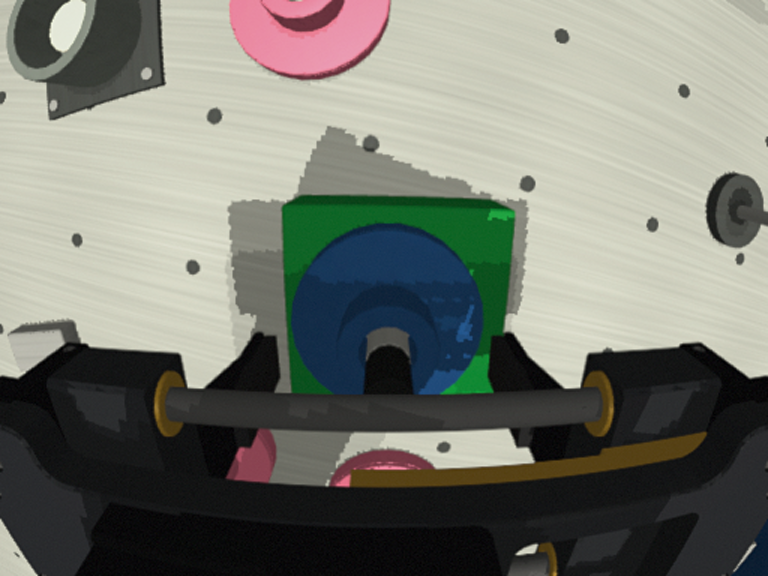

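```bash
python3 -m jog '[[0,0,0,0,0,0,0.2],[0,0,0,0,0,0,-0.3],[0,0,0,0,0,0,-0.6],[0,0,0,0,0,0,-1],[0,0,0,0,0,0,-1],[0,0,0,0,0,0,-1],[0,0,0,0,0,0,-1],[0,0,0,0,0,0,-1]]' 40
```

```text
time: 9.05
ee_pos: [0.498, -0.2267, 0.1186]
eef_rot: [0.994, 0.111, 0.0, 0.0]
ft_force: [0.6, 0.4, -2.9]
width: 0.0171
```

```bash
python3 -m jog '[[0,0,-0.5,0,0,0,-1],[0,0,-1,0,0,0,-1],[0,0,-2,0,0,0,-1],[0,0,-2,0,0,0,-1],[0,0,-2,0,0,0,-1],[0,0,-1.5,0,0,0,-1],[0,0,-0.5,0,0,0,-1],[0,0,0,0,0,0,-1],[0,0,0,0,0,0,-1]]'
python3 look.py w5
python3 - <<'E'
from bench import r
import cv2,pickle
p=r.camera('side');pickle.dump(p,open('side5.pkl','wb'))
cv2.imwrite('pics/side5.png',cv2.resize(p['frame'][90:250,220:400,::-1],None,fx=4,fy=4,interpolation=2))
E
```

```text
time: 10.18
ee_pos: [0.4975, -0.2263, 0.2128]
eef_rot: [0.994, 0.111, -0.001, -0.0]
ft_force: [0.1, -0.2, -2.3]
width: 0.0166
10.175 [ 0.4975 -0.2263  0.2128] [ 9.938e-01  1.112e-01 -5.000e-04 -3.000e-04] [ 0.94  0.24 -0.69  1.67  0.16  1.29 -1.12] [ 0.1 -0.2 -2.3]
cam [ 0.577 -0.207  0.364]
```

View pics/w5.png

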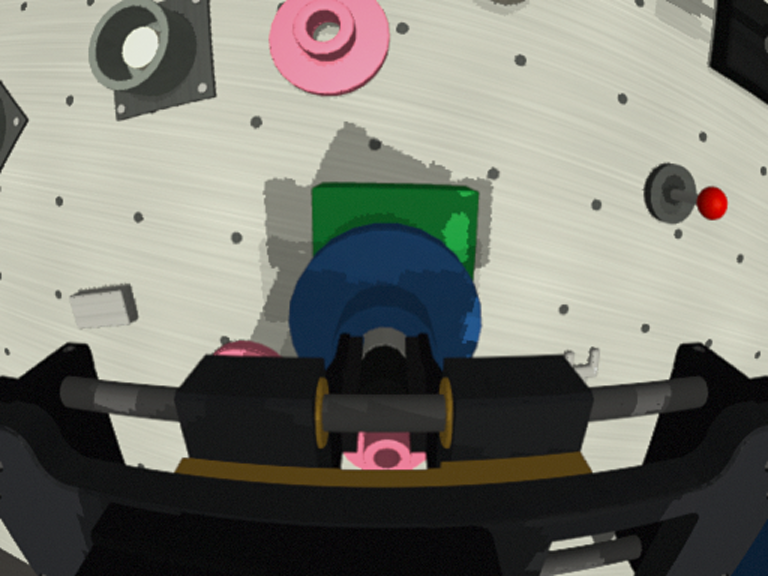

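View pics/side5.png

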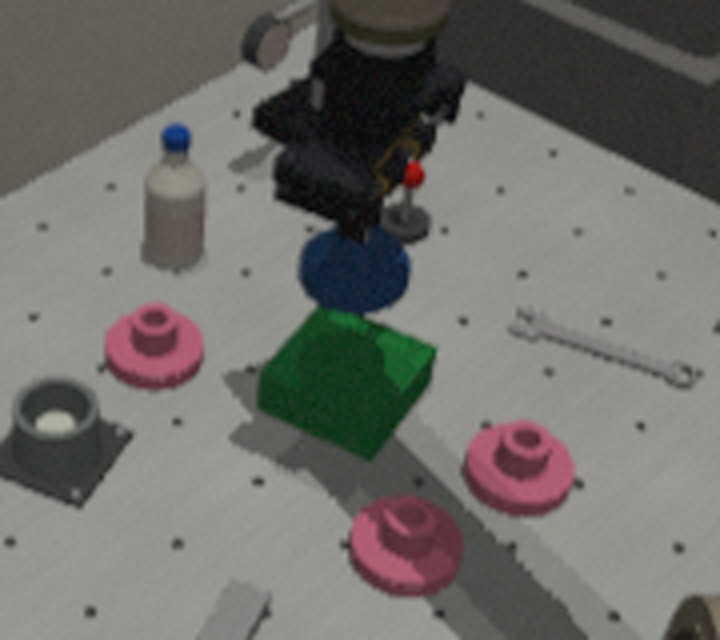

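```bash
python3 -m jog '[[0.3,-1,0,0,0,0,-1],[0.7,-2,0,0,0,0,-1],[1,-3,0,0,0,0,-1],[1.2,-3.5,0,0,0,0,-1],[1.3,-4,0,0,0,0,-1],[1.3,-4,0,0,0,0,-1],[1.3,-4,0,0,0,0,-1],[1.3,-4,0,0,0,0,-1],[1.3,-4,0,0,0,0,-1],[1.3,-3.5,0,0,0,0,-1],[1.2,-3.5,0,0,0,0,-1],[1,-3,0,0,0,0,-1],[0.8,-2,0,0,0,0,-1],[0.5,-1,0,0,0,0,-1],[0.13,-0.53,0,0,0,0,-1],[0,0,0,0,0,0,-1],[0,0,0,0,0,0,-1],[0,0,0,0,0,0,-1]]'
python3 look.py w6
```

```text
time: 12.52
ee_pos: [0.5457, 0.2248, 0.2136]
eef_rot: [0.994, 0.111, 0.0, 0.0]
ft_force: [-0.2, 0.1, -3.2]
width: 0.017
12.525 [0.5457 0.2248 0.2136] [9.939e-01 1.106e-01 0.000e+00 2.000e-04] [ 0.24  0.4  -0.91  1.55  0.32  1.35 -2.05] [-0.2  0.1 -3.2]
cam [0.625 0.244 0.365]
```

View pics/w6.png

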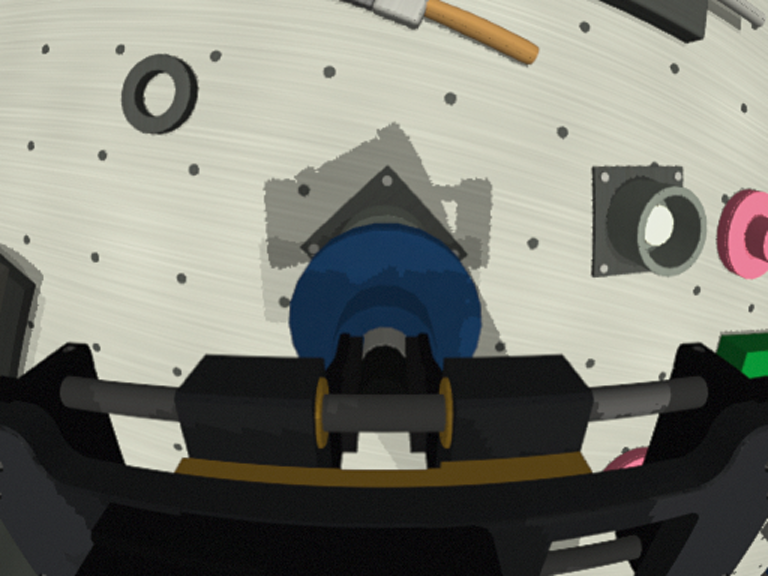

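```bash
python3 - <<'E'
from h import *
from bench import r
p=pickle.load(open('w2.pkl','rb'))
g=lambda u,v:(195+(u+.5)/6-.5,100+(v+.5)/6-.5)
L=[atz(p,*g(*q),.006,True) for q in [(347,82),(70,342),(606,366),(327,607)]]
print(np.round(L,4),np.mean(L,0),(L[0]+L[3])/2,(L[1]+L[2])/2)
e=[]
for i in range(4):
    pt=r.camera('wrist');e.append(r.read_state()['ee_pos'])
print(np.round(e,4),np.mean(e,0))
pt=r.camera('top');pickle.dump(pt,open('top6.pkl','wb'));cv2.imwrite('pics/top6.png',cv2.resize(pt['frame'][150:260,130:290,::-1],None,fx=4.5,fy=4.5,interpolation=2))
E
```

```text
[[0.6021 0.237  0.006 ]
 [0.5344 0.2836 0.006 ]
 [0.5548 0.1686 0.006 ]
 [0.4873 0.2159 0.006 ]] [0.54464019 0.22628604 0.006     ] [0.54465921 0.22644017 0.006     ] [0.54462116 0.22613191 0.006     ]
[[0.5456 0.2251 0.2136]
 [0.5456 0.2252 0.2136]
 [0.5456 0.2253 0.2135]
 [0.5456 0.2254 0.2135]] [0.54562229 0.22528259 0.21355368]
```

View pics/top6.png

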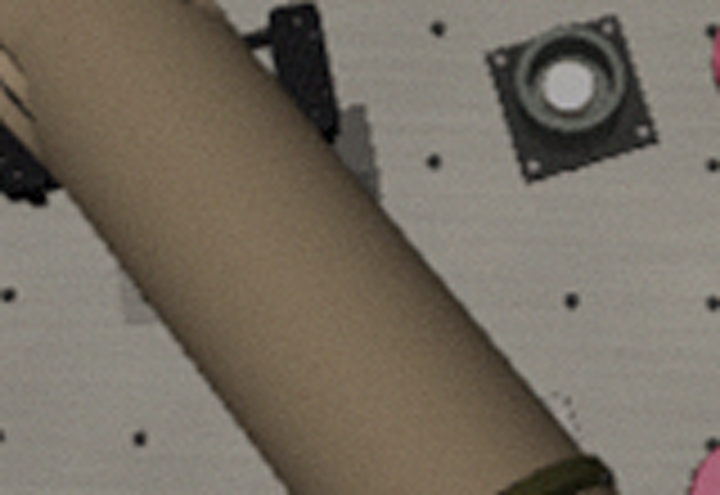

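```bash
python3 -m jog '[[-0.04,-0.05,0.5,0,0,0,-1],[0,0,1.5,0,0,0,-1],[0,0,2,0,0,0,-1],[0,0,2,0,0,0,-1],[0,0,1.3,0,0,0,-1],[0,0,0.5,0,0,0,-1],[0,0,0,0,0,0,-1],[0,0,0,0,0,0,-1],[0,0,0,0,0,0,-1]]'
python3 look.py w7
python3 - <<'E'
from bench import r
import cv2,pickle
p=r.camera('side');pickle.dump(p,open('side7.pkl','wb'))
cv2.imwrite('pics/side7.png',cv2.resize(p['frame'][170:290,150:270,::-1],None,fx=5,fy=5,interpolation=2))
E
```

```text
time: 13.95
ee_pos: [0.5453, 0.2262, 0.1361]
eef_rot: [0.994, 0.111, 0.0, -0.0]
ft_force: [0.1, -0.7, -3.2]
width: 0.0167
13.95 [0.5453 0.2262 0.1361] [ 9.938e-01  1.112e-01  5.000e-04 -0.000e+00] [ 0.22  0.47 -0.88  1.64  0.38  1.21 -2.09] [ 0.1 -0.7 -3.2]
cam [0.624 0.246 0.288]
```

View pics/w7.png

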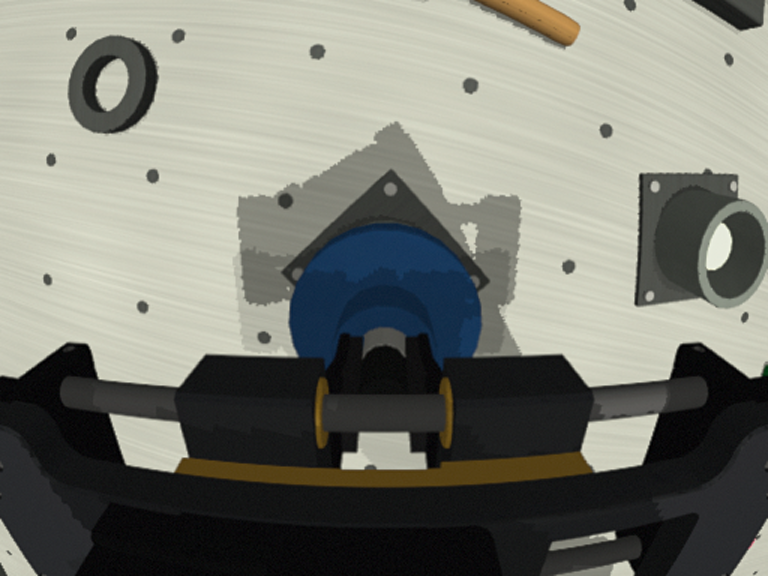

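View pics/side7.png

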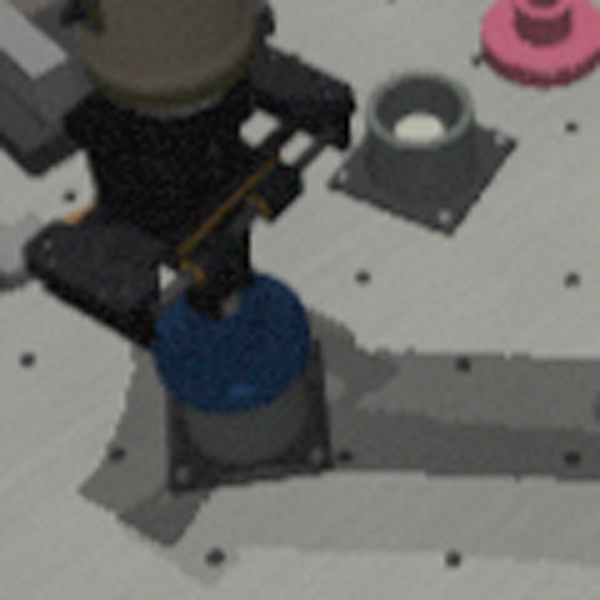

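```bash
python3 -m jog '[[0,0,0.3,0,0,0,-1],[0,0,0.3,0,0,0,-1],[0,0,0.2,0,0,0,-1],[0,0,0.2,0,0,0,-1],[0,0,0,0,0,0,-1],[0,0,0,0,0,0,-1]]'
```

```text
time: 14.8
ee_pos: [0.5451, 0.226, 0.1256]
eef_rot: [0.994, 0.111, 0.0, 0.0]
ft_force: [-0.2, -0.2, -3.1]
width: 0.0169
```

```bash
python3 -m jog '[[0,0,0.2,0,0,0,-1],[0,0,0.2,0,0,0,-1],[0,0,0.2,0,0,0,-1],[0,0,0.2,0,0,0,-1],[0,0,0,0,0,0,-1],[0,0,0,0,0,0,-1]]'
```

```text
time: 15.55
ee_pos: [0.5451, 0.226, 0.1176]
eef_rot: [0.994, 0.111, 0.0, 0.0]
ft_force: [0.4, 0.8, -3.4]
width: 0.017
```

```bash
python3 -m jog '[[0,0,0.1,0,0,0,-1],[0,0,0.1,0,0,0,-1],[0,0,0.05,0,0,0,-1],[0,0,0,0,0,0,-1],[0,0,0,0,0,0,-1]]'
```

```text
time: 16.18
ee_pos: [0.5451, 0.226, 0.115]
eef_rot: [0.994, 0.111, 0.0, 0.0]
ft_force: [-0.2, -0.6, -4.1]
width: 0.017
```

```bash
python3 -m jog '[[0,0,0.05,0,0,0,-1],[0,0,0.05,0,0,0,-1],[0,0,0,0,0,0,-1],[0,0,0,0,0,0,-1]]'
```

```text
time: 16.68
ee_pos: [0.5453, 0.2259, 0.1145]
eef_rot: [0.994, 0.111, 0.0, 0.0]
ft_force: [-1.5, -3.1, 6.4]
width: 0.0169
```

Contact came at the expected seating height of 0.1146. Now I open to release, then look.

```bash
python3 -m jog '[[0,0,0,0,0,0,-0.5],[0,0,0,0,0,0,-0.3],[0,0,0,0,0,0,0.2],[0,0,0,0,0,0,1],[0,0,0,0,0,0,1],[0,0,0,0,0,0,1],[0,0,-0.5,0,0,0,1],[0,0,-1.5,0,0,0,1],[0,0,-2,0,0,0,1],[0,0,-2,0,0,0,1],[0,0,-1,0,0,0,1],[0,0,0,0,0,0,1],[0,0,0,0,0,0,1],[0,0,0,0,0,0,1]]'
python3 look.py w8
python3 - <<'E'
from fit import *
from bench import r
p=pickle.load(open('w8.pkl','rb'))
lid(p,.5453,.226,.046,'pics/f8.png',(195,135,315,255))
p=r.camera('side');pickle.dump(p,open('side8.pkl','wb'))
cv2.imwrite('pics/side8.png',cv2.resize(p['frame'][170:290,150:270,::-1],None,fx=5,fy=5,interpolation=2))
E
```

```text
time: 18.42
ee_pos: [0.5447, 0.2258, 0.1833]
eef_rot: [0.994, 0.111, -0.001, 0.0]
ft_force: [-0.8, 0.2, -0.2]
width: 0.0869
18.425 [0.5447 0.2258 0.1833] [ 9.938e-01  1.112e-01 -6.000e-04  2.000e-04] [ 0.23  0.43 -0.9   1.59  0.34  1.29 -2.06] [-0.8  0.2 -0.2]
cam [0.624 0.245 0.335]
```

View pics/w8.png

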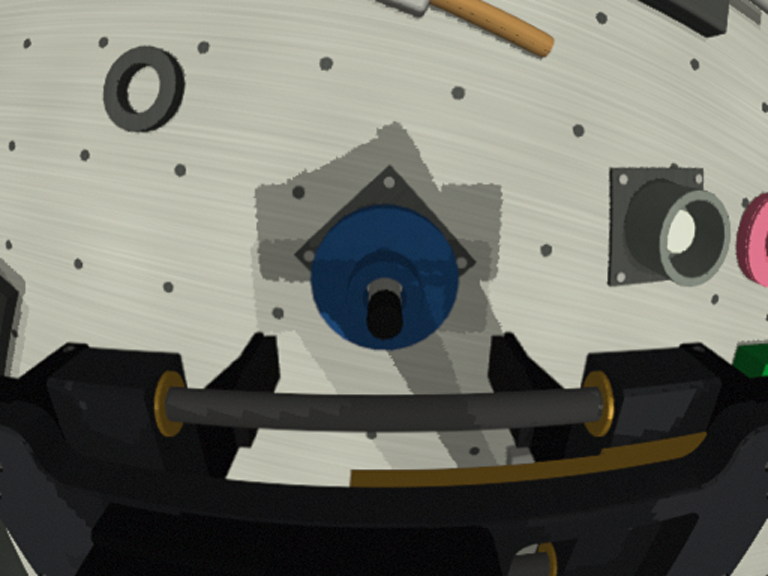

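View pics/f8.png

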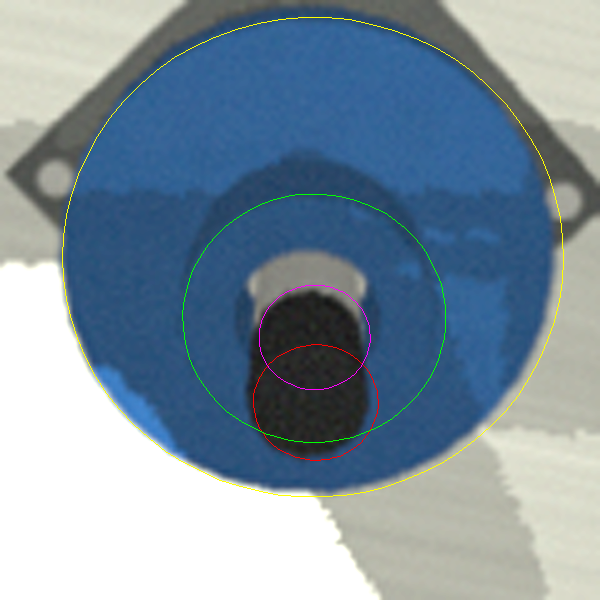

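View pics/side8.png

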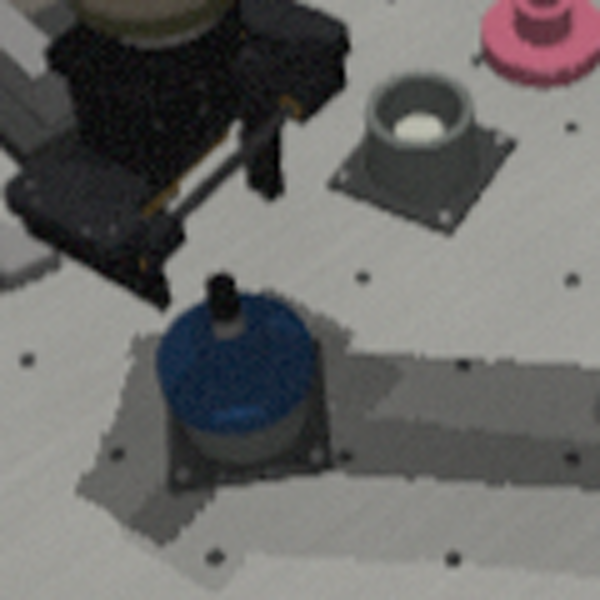

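```bash
python3 -m jog '[[0.05,-0.03,0.5,0,0,0,1],[0,0,1.5,0,0,0,1],[0,0,2,0,0,0,1],[0,0,2,0,0,0,1],[0,0,1.5,0,0,0,1],[0,0,1,0,0,0,1],[0,0,0.7,0,0,0,1],[0,0,0.4,0,0,0,1],[0,0,0,0,0,0,1],[0,0,0,0,0,0,1],[0,0,0,0,0,0,1]]' 20
python3 look.py w9
```

```text
time: 19.9
ee_pos: [0.5457, 0.2264, 0.0884]
eef_rot: [0.994, 0.111, 0.0, 0.0]
ft_force: [-1.0, -0.1, 0.7]
width: 0.0869
19.9 [0.5457 0.2264 0.0884] [9.938e-01 1.111e-01 3.000e-04 0.000e+00] [ 0.19  0.52 -0.85  1.68  0.43  1.13 -2.12] [-1.  -0.1  0.7]
cam [0.625 0.246 0.24 ]
```

View pics/w9.png

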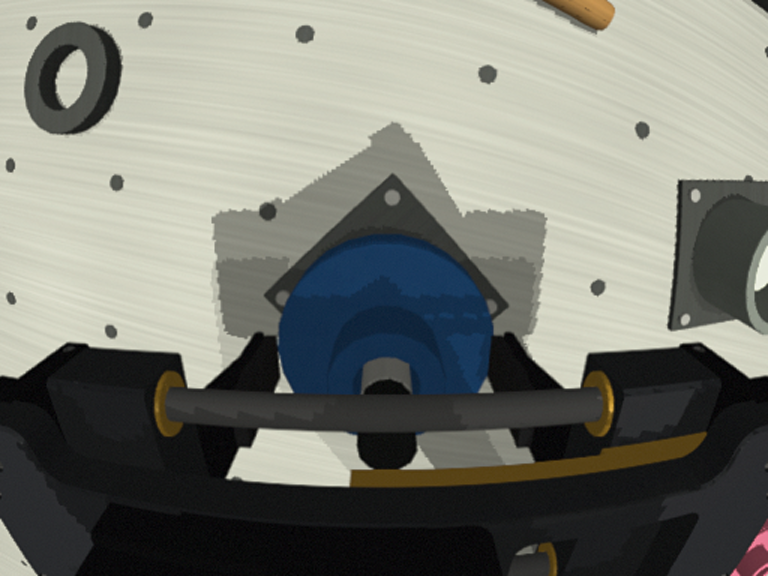

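```bash
python3 -m jog '[[0,0,0,0,0,0,0.3],[0,0,0,0,0,0,0.1],[0,0,0,0,0,0,-0.2],[0,0,0,0,0,0,-1],[0,0,0,0,0,0,-1],[0,0,0,0,0,0,-1],[0,0,0,0,0,0,-1]]' 20
python3 look.py w10
```

```text
time: 20.82
ee_pos: [0.5455, 0.2263, 0.088]
eef_rot: [0.994, 0.111, 0.0, 0.0]
ft_force: [-0.3, -0.7, 0.6]
width: 0.0436
20.825 [0.5455 0.2263 0.088 ] [9.938e-01 1.111e-01 0.000e+00 1.000e-04] [ 0.19  0.52 -0.85  1.68  0.43  1.13 -2.12] [-0.3 -0.7  0.6]
cam [0.625 0.246 0.239]
```

View pics/w10.png

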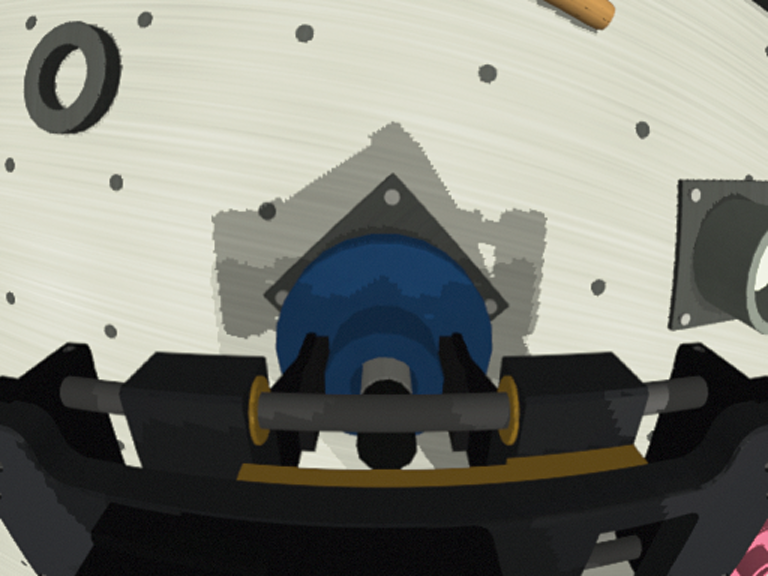

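```bash
python3 -m jog '[[0,0,-0.2,0,0,0,-1],[0,0,-0.4,0,0,0,-1],[0,0,-0.4,0,0,0,-1],[0,0,-0.4,0,0,0,-1],[0,0,0,0,0,0,-1],[0,0,0,0,0,0,-1]]'
python3 look.py w11
```

```text
time: 21.62
ee_pos: [0.5454, 0.2263, 0.102]
eef_rot: [0.994, 0.111, -0.0, 0.0]
ft_force: [0.1, 0.2, -0.3]
width: 0.0438
21.625 [0.5454 0.2263 0.102 ] [ 9.938e-01  1.112e-01 -0.000e+00  1.000e-04] [ 0.2   0.51 -0.86  1.67  0.41  1.15 -2.11] [ 0.1  0.2 -0.3]
cam [0.625 0.246 0.253]
```

View pics/w11.png

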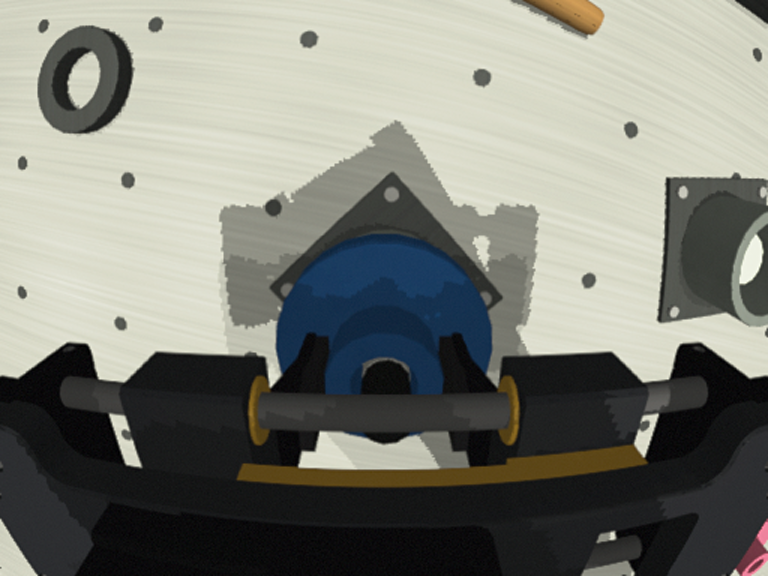

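```bash
python3 -m jog '[[0,0,-0.4,0,0,0,-1],[0,0,-0.8,0,0,0,-1],[0,0,-0.8,0,0,0,-1],[0,0,-0.8,0,0,0,-1],[0,0,-0.8,0,0,0,-1],[0,0,-0.8,0,0,0,-1],[0,0,-0.8,0,0,0,-1],[0,0,-0.8,0,0,0,-1],[0,0,-0.8,0,0,0,-1],[0,0,-0.8,0,0,0,-1],[0,0,-0.8,0,0,0,-1],[0,0,-0.8,0,0,0,-1],[0,0,-0.8,0,0,0,-1],[0,0,-0.8,0,0,0,-1],[0,0,-0.6,0,0,0,-1],[0,0,-0.4,0,0,0,-1],[0,0,0,0,0,0,-1],[0,0,0,0,0,0,-1],[0,0,0,0,0,0,-1],[0,0,0,0,0,0,-1]]'
python3 look.py w12
python3 - <<'E'
from bench import r
import cv2
p=r.camera('side')
cv2.imwrite('pics/side12.png',cv2.resize(p['frame'][150:290,130:270,::-1],None,fx=4,fy=4,interpolation=2))
E
```

```text
time: 24.18
ee_pos: [0.5454, 0.2264, 0.2199]
eef_rot: [0.994, 0.111, -0.0, 0.0]
ft_force: [-1.0, -0.1, -1.4]
width: 0.0442
24.175 [0.5454 0.2264 0.2199] [ 9.938e-01  1.112e-01 -1.000e-04  1.000e-04] [ 0.24  0.4  -0.91  1.54  0.32  1.36 -2.05] [-1.  -0.1 -1.4]
cam [0.625 0.246 0.371]
```

View pics/w12.png

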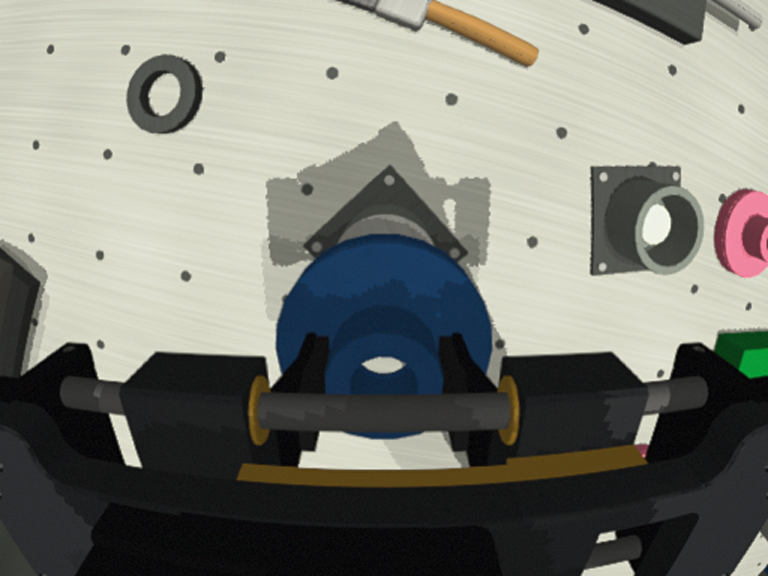

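View pics/side12.png

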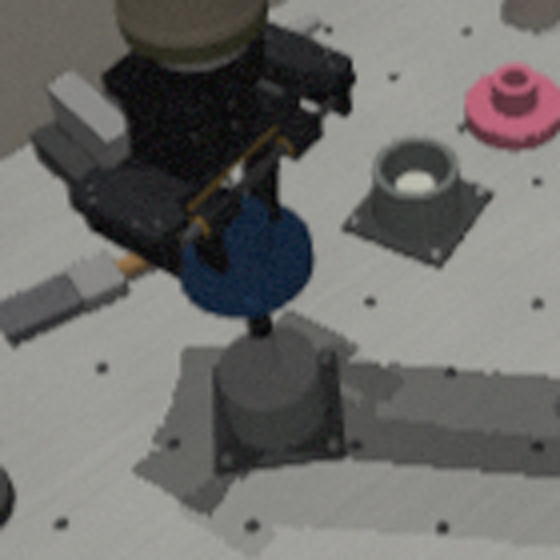

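```bash
python3 - <<'E'
from h import *
s=pickle.load(open('side0.pkl','rb'))
f=cv2.convertScaleAbs(cv2.imread('pics/side12.png'),alpha=1.7,beta=25)
for z,R,c in [(.065,.038,(0,0,255)),(.06,.038,(0,255,255)),(.182,.047,(0,255,0))]:
    q=(proj(s,circ(.5448,.2258,z,R))-[130,150]+.5)*4-.5
    cv2.polylines(f,[np.round(q).astype(int)],True,c,1)
cv2.imwrite('pics/chk.png',f)
E
```

```text
(no output)
```

View pics/chk.png

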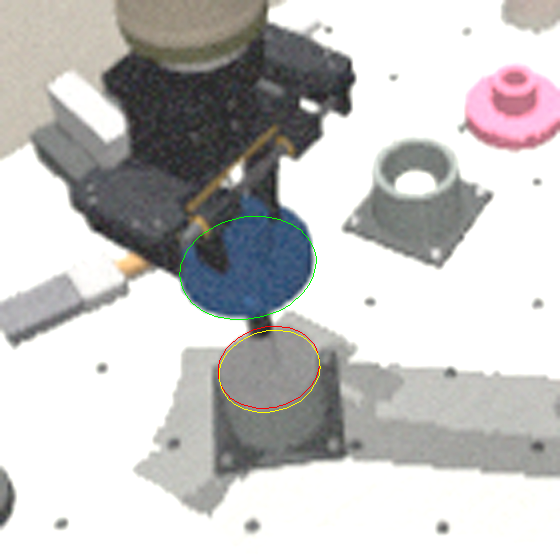

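The flange outline lies level and flush at the seated height. The outer lid hangs level and clear of the knob. Handing in.

```bash
python3 - <<'E'
from bench import r
s=r.read_state();print(s['time'],abs(s['joint_vel']).max(),s['width'],s['ft_force'])
print(r.close_job())
E
```

```text
24.275 0.002301523973995269 0.043915216555710034 [-0.1236336  -0.10219087 -1.32161366]
the job is handed in; nothing more can be done
None
```

The job is done and handed in at 24.3 s. I gripped the nested pair by the knob, carried it to the hub pot and lowered it in small steps. Contact came at TCP z 0.1145–0.115 m; the expected seated height was 0.1146 m. I then released the knob, gripped the collar and lifted the blue lid straight off.

**Last checks:**
- **Inner lid:** in the side picture the flange sits level on the rim, at its modelled seated height. A fault of a millimetre or so would not show there.
- **Outer lid:** it is held at 44 mm opening, and the wrist force of about -1.3 N is roughly its weight. It is level, at rest, and its underside is about 46 mm above the knob top by calculation.
- **Surroundings:** the other pot is still open. Nothing I could see in the pictures had moved, though I did not measure each bystander at the end.

**Disagreements:**
- The top camera and the wrist camera differed by about 3 mm on the carry distance. I used the wrist camera, and the plug went in without resistance.
- At contact, before I opened the jaws, the wrist force was 6 N upward with 3 N sideways.
- After release the knob appeared about 1 mm off the gripper's centre line in one fit and centred in another. Either is within the 3 mm play.

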